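# Third hand: hold a frame rail against a sprung stop

## Task

Slide the vice's jaw well back by its upright post, so that its hook is clear of the timber rail, and lift the rail out. Lay it flat on the plywood jig, one long side flush against the low side fence and its plain square end (not the tenon) towards the sprung stop, and push it along the fence until the stop pad is pressed in about half of its travel, never right to the bottom. Finish there, still gripping the rail and keeping up that steady push so that I can drive the screws, and leave the other things on the bench where they are.

Things in the scene. Friction and masses are not known exactly. Their poses are not given: they have to be found in the camera images.
- vice: Fixed steel slide-jaw vice; bed 12 mm thick, x -140 to +50 mm, y +-55 mm. Origin: at bench level under the middle of the clamping place; the rail lies on the bed along the vice's y. Fixed jaw at the rail's +x side: 22 mm thick, 80 mm long, 14 mm above the bed. Movable jaw at its -x side: 55 mm deep, 80 mm long, top 34 mm above the bench.
- jaw (a joint): Movable jaw, slide in m: 0 = shut on the rail, to 0.055 as it opens towards the vice's -x; stiff (about 2.5 N), stays where left. Its hook, 24 mm wide in y, mid-jaw, top 70 mm above the bench, reaches 11 mm over the rail's top edge when shut and stops the rail from being lifted; from 0.03 it is well clear.
- jaw_post (a point): Centre of the top of the upright round steel post on the movable jaw, 16 mm in diameter, 64 mm tall, its top 97 mm above the bench. It stands 61 mm to the vice's -x from the vice origin with the jaw shut and moves with the jaw. 25 mm is free between post and hook.
- rail_center (a point): Centre (half-way up) of the timber rail's block, 140 (x) x 38 (y) x 50 mm (z), 0.12 to 0.24 kg; axes are the rail's. Stub tenon at the +x end, 30 mm long, 14 wide, 34 high (70 to 100 mm from here); the -x end, 70 mm from here, is plain and square. Starts clamped in the vice, tenon to the vice's +y, centre within 12 mm of the vice origin along y.
- jig: Fixed plywood jig, base 260 (x) x 95 (y) x 12 mm. Origin: centre of its underside, at bench level. Low side fence, x -115 to +55 mm, 20 mm thick, top 26 mm above the bench; its face looks to +y at y = -20 mm, so a flush rail's centre line is at y = -1 mm. Steel housing at the +x end: front at x = +99 mm, top 52 mm above the bench, sprung stop before it.
- stop (a joint): Sprung stop pad of the jig, slide in m: 0 = fully out, 0.024 = bottomed, pressed in towards the jig's +x. The spring pushes back with 4.2 N at the start of the travel plus 350 N/m: 8.4 N half-way, 12.6 N bottomed. Pressed half-way, the pad has 12 mm left to go.
- stop_face (a point): Centre of the stop pad's front face (pad 44 mm wide, 12 mm thick, from 14 to 51 mm above the bench), looking to the jig's -x. With the pad fully out it lies at jig x = +75 mm; it moves with the pad.
- tape: Bystander, to be left alone: yellow tape measure, 70 x 35 x 60 mm.
- driver: Bystander, to be left alone: screwdriver, 190 mm long.
- screws: Bystander, to be left alone: glass jar with a steel lid, 66 mm wide, 75 mm tall.
- hammer: Bystander, to be left alone: hammer.
- offcut: Bystander, to be left alone: plain timber offcut, 110 x 38 x 50 mm, no tenon.
- glue: Bystander, to be left alone: white bottle, 60 mm wide, 170 mm tall.
- tin: Bystander, to be left alone: steel can, 100 mm wide, 110 mm tall.
Mind the look-alikes: they are no part of the job. What is shaped like the part that bears rail_center but purple or yellow is not meant.

How it is judged (in metres and radians):
On the way, in this order (a step that is already met when the one before it is completed fails the run):
1. the vice's jaw is slid back by at least 30 mm (value of joint jaw above 0.03 m), for 0.1 s.
2. the rail is lifted out of the vice (its centre over 70 mm above the bench) (height (world z) of rail_center above 0.07 m), for 0.1 s.
At the end, for the whole second after the job is handed in: Rail gripped (over 2 N), its square end on the stop with 5 to 12 N, pad 6 to 18 mm in and still (5 mm/s); rail flat on the jig (4 degrees, 5 mm in height), parallel to the fence (4 degrees), within 5 mm of it, tenon away from the stop; jaw open over 20 mm (value of joint stop between 0.006 and 0.018 m and velocity of joint stop between -0.005 and 0.005 m/s and contact force between stop and rail between 5 and 12 N and contact force between the fingers and rail above 2 N and y of rail_center in the frame of jig between -0.006 and 0.004 m and x of rail_center in the frame of jig between 0.005 and 0.03 m and x of stop_face in the frame of rail_center below -0.06 m and angle between the x axis of rail_center and the x axis of jig, either way round below 0.07 rad and angle between rail_center's own z axis and vertical below 0.07 rad and height (world z) of rail_center between 0.032 and 0.043 m and value of joint jaw above 0.02 m); the arm keeps its last pose, push and grip.
It fails at once if the sprung stop is pushed to the bottom (over 23 mm) (value of joint stop above 0.023 m).
It fails at once if another thing on the bench is moved by more than 40 mm (distance of any of tape, driver, screws, hammer, offcut, glue, tin from where it was at the start of the episode above 0.04 m).
It also fails if it takes over 64 s, if anything falls off the work surface, if the arm or the gripper's body presses on something with over 40 N, if the wrist force passes 120 N, or if a joint passes its speed limit or range.

## Robot

A 6-joint arm with a two-finger parallel gripper is mounted at the origin on the work surface. World frame = base frame: x ahead of the robot, y to its left, z up, the work surface at z = 0. Lengths are in m, angles in degrees, forces in N, time in s.
With the tool pointing down it reaches from about 0.25 to 0.725 m from the base axis. Payload 9.7 kg.
Tool frame: the origin (TCP) lies on the centre line of the jaws, within the pads' length; the fingertips stand bot.nose_length ahead of it and the grasp point (between the pads) lies 11 mm behind it (bot.nose_length is the distance from the TCP to the fingertips, in m); z points along the fingers, y is the line along which they close (so a half turn about z gives the same grasp; the last joint's range is limited). The gripper opens to 85 mm and grips with 20 to 120 N. Pads are 22 mm wide; open, the fingers measure 114 mm over their backs; the gripper's body (76 mm by 85 mm) begins 54 mm behind the grasp point. The pads swing forward as they close: fully open they stand 13 mm farther back than shut.
Start: joints at [-64.802, 4.979, 10.078, 95.1, 0, 90], TCP at [0.234, -0.498, 0.21] pointing down, gripper open.
Joint ranges: [-179.16, 179.16], [-48.56, 103.87], [-65.8, 70.77], [-126.05, 130.52], [-82.76, 87.17], [-180, 180]. Speed limits (degrees/s): [127.2, 127.2, 147.25, 180, 180, 180].

## Interface

Orientations are given as [roll, pitch, yaw] about the fixed x, y, z axes, in that order (R = Rz(yaw) Ry(pitch) Rx(roll)).
In Python, from workcell import bot gives the robot as it stands. The module is installed in compiled form; this text tells all that it offers.
- The arm moves only by the shell command python3 -m inch 'ROWS' [OPENING] [FORCE]. ROWS is JSON, a list of rows, each a list of 4 numbers: the shift along the world's x, y, z in cm, then the turn about the world's z in degrees. A call has exactly 8 rows; each row is the pose to reach, as a shift and turn from the pose commanded when the call began; what a row does not reach only later rows make up. A row lasts 1/8 s, in which the tool goes at most 62.5 mm and 10.7 degrees, less where a joint would pass 70% of its speed; a pose out of reach is approached as far as the arm can. A call with a gripper value outside its range is refused whole. OPENING is the finger opening in cm, from 0 to 8.54, set as the call begins (- or left out, the last holds). The fingers move at their own pace and stop on an object; FORCE is the grip in N (left out, the last holds). Time passes only in rows, so rows that repeat a pose let the fingers close, or fill a call up. It gives the time, the measured TCP pose, the force, the opening and the grip force at its end, in the units of the state.
- bot.get_obs(): the state, without advancing time (a new reading comes with each control period).
- bot.camera(name): name is "scene" or "side" or "wrist"; returns a dict with "img" (400x640x3 uint8, red, green, blue), "fovy" (degrees; the focal length in pixels is half the picture's height over the tangent of half this angle, whatever the lens; pixels are square), "cx", "cy" (the principal point, pixels), "R" (3x3) and "t" (3): a world point X has camera coordinates R X + t; the wrist camera has in their place "mount" (4x4, takes a point from camera to tool coordinates, whose origin is the TCP and whose axes are the flange's). Camera axes: x right, y down, z forward; pixel columns grow to the right and rows downward; lengths in m; the calibration is good to about 2 mm. A picture is of the moment at which its call begins: read the wrist's pose just before it. There is no depth.
- bot.job_done(): hands the job in; it is judged then, once.
Trained networks look in a picture, given as the dict that the camera call returned (one of the last four; its "shot" number tells which), for a name from the list of things; names that differ only in an ending like _2 or _b are one class to them, and where a whole thing is asked for, a point or a joint stands for the part that bears it (a point fixed in the world has none). Each returns a list of dicts, best first, with "score" (0 to 1); they miss things now and then, are a little off and sometimes report something else, mostly with a low value. They report only what shows in the picture. A call takes as long as a camera call. They do not tell look-alikes from the thing itself.
- bot.find_in(thing, picture): "point" ([column, row] in pixels, amid what is visible of it).
- bot.landmark_of(thing, picture): "point" ([column, row] in pixels: a listed point, or the origin of a listed thing).
The state is a dict: "time": time; "q": joint angles; "qd": joint speeds; "joint_efforts": joint torques, N m; "ee_pos": TCP position; "tcp_rot": TCP orientation; "wrist_force": force on the tool from outside, world axes, zero at the start; "torque": the same for the moment, N m; "opening": finger opening in m; "grasp_force": force on a finger pad.
Only numpy, scipy, OpenCV 4.12 (cv2) and the standard library are available. Lean on these libraries where they do the work, as an engineer would, in place of code of your own. Each camera call takes 0.05 s, during which the arm holds its last target. There are 200 camera calls.

## Working session

There is one attempt and no reset: what is moved stays moved. The work goes in short steps, Python scripts to look and compute and a shell command to move; the robot and the scene stay as the last step left them, time stands still between calls to the robot, and variables do not carry over. Pictures are saved under pics/ and viewed, at most 10 in all, crops included, and the job is handed in when it is done.

```bash
mkdir -p pics
cat > h.py <<'E'
from workcell import bot
import numpy as np, cv2
from scipy.spatial.transform import Rotation as Ro
def cam(name):
    o=bot.get_obs(); c=bot.camera(name); c['f']=200/np.tan(np.radians(c['fovy'])/2)
    if name=='wrist':
        T=np.eye(4); T[:3,:3]=Ro.from_euler('xyz',o['tcp_rot'],degrees=True).as_matrix(); T[:3,3]=o['ee_pos']
        M=T@np.array(c['mount']); c['Rw']=M[:3,:3]; c['o']=M[:3,3]
    else:
        R=np.array(c['R']); c['Rw']=R.T; c['o']=-R.T@np.array(c['t'])
    return c
def at(c,p,z):
    d=c['Rw']@np.array([(p[0]-c['cx'])/c['f'],(p[1]-c['cy'])/c['f'],1]); return c['o']+d*(z-c['o'][2])/d[2]
def px(c,X):
    v=c['Rw'].T@(np.array(X)-c['o']); return [c['cx']+c['f']*v[0]/v[2],c['cy']+c['f']*v[1]/v[2]]
def save(c,n): cv2.imwrite('pics/'+n,c['img'][:,:,::-1])
E
python3 - <<'E'
from h import *
np.set_printoptions(precision=3,suppress=True)
print(bot.get_obs(),bot.nose_length)
Z=dict(vice=0,jaw_post=.097,rail_center=.037,jig=0,stop_face=.0325)
pics=[]
for n in ['scene','side','wrist']:
    c=cam(n); save(c,n+'0.png'); pics.append(c['img'][:,:,::-1])
    for k,z in Z.items():
        for d in bot.landmark_of(k,c)[:3]: print(n,k,round(d['score'],2),np.round(d['point']),at(c,d['point'],z))
E
```

```text
{'time': 0.0, 'q': array([-64.8  ,   5.01 ,  10.035,  95.1  ,  -0.002,  90.   ]), 'qd': array([-0.022, -0.051,  0.035, -0.084, -0.005, -0.033]), 'joint_efforts': array([ -0.002, -52.039,  46.48 ,   0.016,  -0.   ,  -0.   ]), 'ee_pos': array([ 0.234, -0.497,  0.209]), 'tcp_rot': array([-179.926,    0.002,   25.2  ]), 'wrist_force': array([0.434, 0.911, 0.386]), 'torque': array([ 0.046, -0.064,  0.036]), 'grasp_force': 0.0, 'opening': 0.0853942491609376} 0.008
scene vice 0.8 [370. 226.] [0.625 0.166 0.   ]
scene vice 0.66 [314. 231.] [0.569 0.006 0.   ]
scene vice 0.42 [139. 260.] [ 0.465 -0.464  0.   ]
scene jaw_post 0.59 [355. 187.] [0.546 0.157 0.097]
scene rail_center 0.94 [371. 213.] [0.615 0.173 0.037]
scene rail_center 0.86 [334. 180.] [0.385 0.185 0.037]
scene rail_center 0.68 [207. 300.] [ 0.731 -0.354  0.037]
scene jig 0.78 [265. 236.] [ 0.523 -0.131  0.   ]
scene stop_face 0.71 [352. 267.] [ 0.787 -0.01   0.032]
scene stop_face 0.61 [265. 244.] [ 0.597 -0.161  0.032]
side vice 0.79 [272. 258.] [0.611 0.167 0.   ]
side jaw_post 0.66 [290. 239.] [0.555 0.154 0.097]
side rail_center 0.95 [269. 248.] [0.616 0.165 0.037]
side rail_center 0.91 [315. 128.] [ 0.723 -0.351  0.037]
side rail_center 0.78 [357. 303.] [0.35  0.216 0.037]
side jig 0.57 [347. 193.] [ 0.516 -0.139 -0.   ]
side stop_face 0.7 [326. 173.] [ 0.598 -0.163  0.032]
```

View pics/scene0.png

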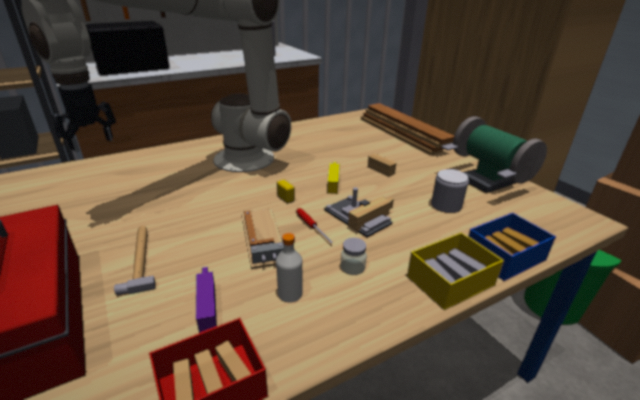

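View pics/side0.png

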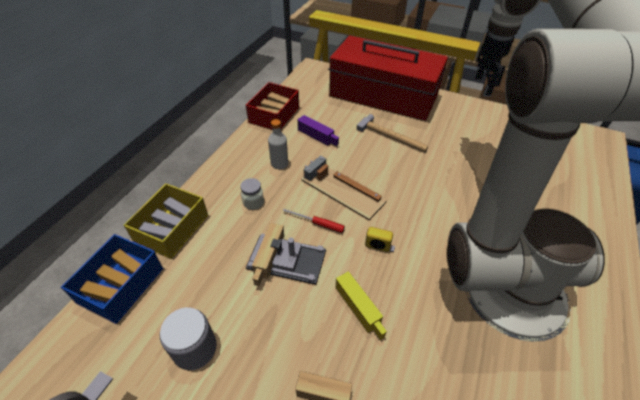

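The rail is the plain timber with a tenon in the vice: scene (371,213), side (269,248). The yellow (334,180) and purple (207,300) pieces are look-alikes, and the offcut at scene (382,165) isn't in the vice. I'll look at the jig and the vice from close by on the way.

```bash
python3 -m inch '[[2,5,2,0],[5,10,4,-5],[8,15,6,-15],[11,20,8,-25],[13,26,9,-35],[16,32,9,-44],[18,37,9,-44],[18,37,9,-44]]'
python3 - <<'E'
from h import *
np.set_printoptions(precision=3,suppress=True)
c=cam('wrist'); save(c,'w1.png'); print(bot.get_obs()['ee_pos'],c['o'],c['Rw'][:,2])
for k,z in dict(jig=0,stop_face=.0325).items():
    for d in bot.landmark_of(k,c)[:3]: print(k,round(d['score'],2),np.round(d['point']),at(c,d['point'],z))
E
```

```text
time: 1.9
ee_pos: [0.4126, -0.1319, 0.3002]
tcp_rot: [-179.7, -0.0, -18.0]
wrist_force: [-0.4, -0.3, 0.5]
opening: 0.0855
grasp_force: 0.0
[ 0.413 -0.132  0.3  ] [ 0.48  -0.155  0.463] [-0.264  0.092 -0.96 ]
jig 0.69 [302.  87.] [ 0.529 -0.144  0.   ]
jig 0.64 [291.  25.] [ 0.612 -0.155  0.   ]
stop_face 0.8 [295.  26.] [ 0.601 -0.159  0.032]
stop_face 0.33 [521.  59.] [ 0.467 -0.439  0.032]
```

```bash
python3 -m inch '[[0,5,0,5],[1,10,0,12],[2,15,0,20],[4,20,0,28],[6,25,0,29],[7,27,0,29],[7,27,0,29],[7,27,0,29]]'
python3 - <<'E'
from h import *
np.set_printoptions(precision=3,suppress=True)
c=cam('wrist'); save(c,'w2.png'); print(bot.get_obs()['ee_pos'],c['o'],c['Rw'][:,2])
for k,z in dict(vice=0,jaw_post=.097,rail_center=.037).items():
    for d in bot.landmark_of(k,c)[:3]: print(k,round(d['score'],2),np.round(d['point']),at(c,d['point'],z))
a=cv2.imread('pics/w1.png'); b=c['img'][:,:,::-1]
cv2.imwrite('pics/w12.png',cv2.resize(np.hstack([a,b])[:, :],(800,250)))
E
```

```text
time: 3.05
ee_pos: [0.4863, 0.1126, 0.3001]
tcp_rot: [-178.8, 0.0, 12.3]
wrist_force: [1.0, -0.2, 0.4]
opening: 0.0854
grasp_force: 0.0
[0.486 0.113 0.3  ] [0.557 0.124 0.463] [-0.279 -0.04  -0.959]
vice 0.6 [305.  71.] [0.613 0.166 0.   ]
vice 0.53 [301. 112.] [0.555 0.161 0.   ]
jaw_post 0.73 [298. 115.] [0.551 0.156 0.097]
rail_center 0.9 [303.  70.] [0.61  0.165 0.037]
rail_center 0.75 [254. 229.] [0.364 0.197 0.037]
```

View pics/w2.png

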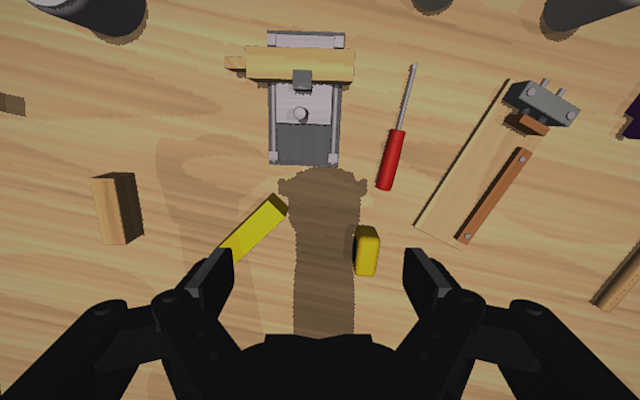

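View pics/w1.png

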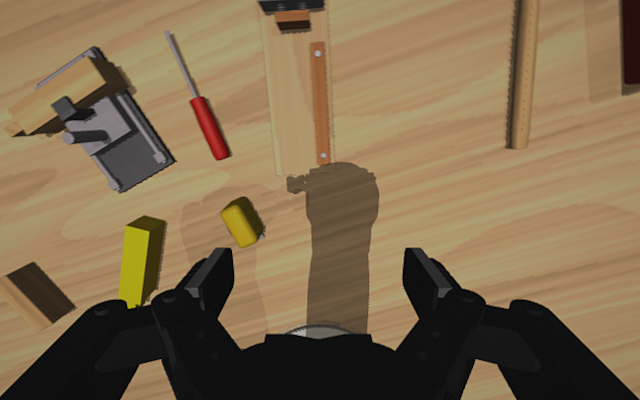

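The rail sits in the vice at w2 (300,66) with its tenon at (235,63), the hook at (302,79) and the post at (300,113). It is natural timber, has a tenon and is in the vice. The offcut at (118,208) has no tenon, and the yellow one at (255,228) is the wrong colour. Next I'll confirm this in a crop and work out the poses from the edges.

Run:
```python
import cv2
a=cv2.imread('pics/w2.png')[20:180,210:370]; b=cv2.imread('pics/w1.png')[0:190,240:400]
a=cv2.resize(a,(400,400),interpolation=2); b=cv2.resize(b,(400,475),interpolation=2)
a=cv2.copyMakeBorder(a,0,75,0,0,0)
cv2.imwrite('pics/crop1.png',cv2.hconcat([a,b]))
```

```text
(no output)
```

View pics/crop1.png

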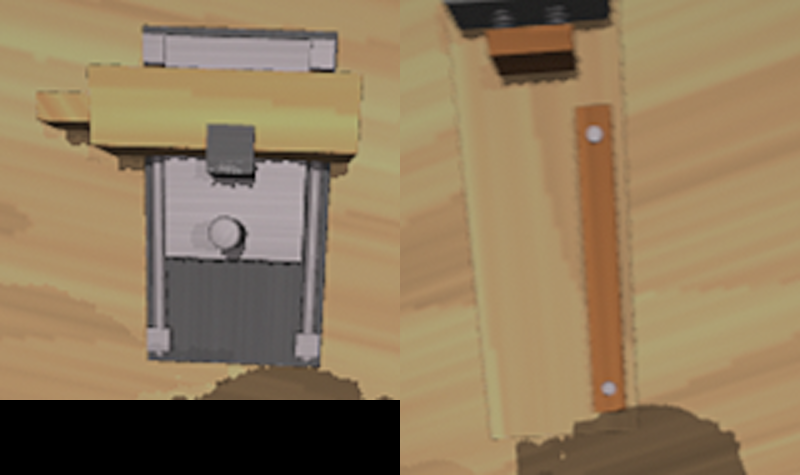

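Run:
```python
from h import *
import h
np.set_printoptions(precision=4,suppress=True)
c=cam('wrist')
# w1 camera pose rebuilt from its reported TCP pose
M=np.array(c['mount']); T=np.eye(4); T[:3,:3]=Ro.from_euler('xyz',[-179.7,0,-18.0],degrees=True).as_matrix(); T[:3,3]=[.4126,-.1319,.3002]
M=T@M; c1=dict(c,Rw=M[:3,:3],o=M[:3,3])
def fit(c,pts): # planar rigid fit of local (x,y,z)->world
    W=np.array([at(c,p,l[2])[:2] for p,l in pts]); L=np.array([l[:2] for _,l in pts])
    w=W-W.mean(0); l=L-L.mean(0)
    a=np.arctan2((l[:,0]*w[:,1]-l[:,1]*w[:,0]).sum(),(l*w).sum()); R=np.array([[np.cos(a),-np.sin(a)],[np.sin(a),np.cos(a)]])
    t=W.mean(0)-R@L.mean(0); print(np.degrees(a),t,'res mm',(W-L@R.T-t)*1e3); return a,t
print('vice');fit(c,[((269.2,164),(-.14,.055,.012)),((337.2,166),(-.14,-.055,.012)),((300.4,112.8),(-.061,0,.097))])
print('rail');fit(c,[((246,46.8),(.07,-.019,.062)),((354,49.2),(-.07,-.019,.062)),((246.8,78),(.07,.019,.062)),((353.2,81.2),(-.07,.019,.062))])
print('jig');fit(c1,[((317.6,164.8),(-.115,-.02,.026)),((310.8,43.2),(.055,-.02,.026)),((330.4,164),(-.115,-.04,.026)),((324.4,41.6),(.055,-.04,.026)),((276,175),(-.13,.0475,.012)),((279.2,22),(.075,.022,.051)),((310.8,21.2),(.075,-.022,.051))])
print(bot.get_obs()['ee_pos'],bot.get_obs()['tcp_rot'])
```

```text
vice
10.31521443623039 [0.6149 0.1659] res mm [[-0.1757 -0.6738]
 [ 0.4317  1.407 ]
 [-0.2561 -0.7332]]
rail
100.7968472785112 [0.6131 0.1696] res mm [[-0.3253 -1.4509]
 [-0.6004  1.6417]
 [ 0.8268 -0.6561]
 [ 0.0989  0.4653]]
jig
-15.215184045387089 [ 0.5281 -0.141 ] res mm [[ 0.926  -0.4836]
 [-0.8304  0.8756]
 [ 1.2653 -0.2337]
 [ 0.4854  1.8579]
 [ 0.549  -0.3173]
 [-1.1424 -2.8744]
 [-1.253   1.1755]]
[0.4862 0.1136 0.3003] [-178.7394   -0.026    12.434 ]
```

```bash
python3 -m inch '[[2,0.5,-3,0],[4,1,-6,0],[7,1.3,-10,0],[7,1.3,-10,0],[7,1.3,-10,0],[7,1.3,-10,0],[7,1.3,-10,0],[7,1.3,-10,0]]' 5 40
```

```text
time: 4.3
ee_pos: [0.5565, 0.1273, 0.2006]
tcp_rot: [-178.7, -0.1, 12.5]
wrist_force: [-0.1, -0.4, -0.4]
opening: 0.0496
grasp_force: 0.0
```

```bash
python3 -m inch '[[-0.2,1.5,-2,-1],[-0.2,2.8,-4,-2],[-0.2,2.8,-6,-2],[-0.2,2.8,-6,-2],[-0.2,2.8,-7,-2],[-0.2,2.8,-7,-2],[-0.2,2.8,-7,-2],[-0.2,2.8,-7,-2]]'
python3 - <<'E'
from h import *
np.set_printoptions(precision=4,suppress=True)
c=cam('wrist'); save(c,'w3.png'); print(bot.get_obs()['ee_pos'],bot.get_obs()['tcp_rot'])
for d in bot.landmark_of('jaw_post',c)[:2]: print(d['score'],at(c,d['point'],.097),d['point'],px(c,[.554,.155,.097]))
E
```

```text
time: 5.3
ee_pos: [0.5591, 0.1349, 0.1304]
tcp_rot: [-177.8, -0.0, 12.5]
wrist_force: [0.4, 0.9, 0.2]
opening: 0.0501
grasp_force: 0.0
[0.5591 0.1349 0.1303] [-177.8233   -0.0045   12.4602]
0.65 [0.555  0.1555 0.097 ] [290.4, 217.7] [np.float64(290.7630160856394), np.float64(219.06895735212655)]
```

View pics/w3.png

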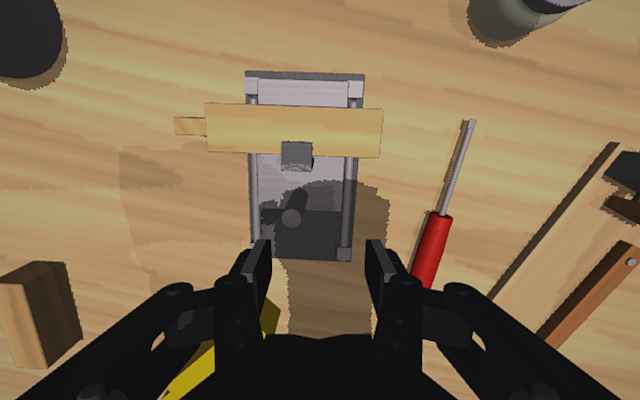

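Post at (291,218), as expected, but the arm isn't following in y and yaw. I'll check the joints.

```bash
python3 -c "
from workcell import bot
import numpy as np
o=bot.get_obs()
for k in ['q','qd','joint_efforts','wrist_force','torque']: print(k,np.round(o[k],2))"; python3 -m inch '[[0,0,0,-5],[0,0,0,-5],[0,0,0,-5],[0,0,0,-5],[0,0,0,-5],[0,0,0,-5],[0,0,0,-5],[0,0,0,-5]]';  python3 -c "
from workcell import bot
import numpy as np
print(np.round(bot.get_obs()['q'],2))"
```

```text
q [ 12.4    7.52   4.    86.49   2.18 179.94]
qd [ 0.11  0.12 -0.08 -0.05  0.03  0.07]
joint_efforts [-0.000e+00 -5.542e+01  4.710e+01  1.000e-02  1.200e-01  0.000e+00]
wrist_force [-0.44  0.1   0.07]
torque [-0.01  0.02  0.02]
time: 6.4
ee_pos: [0.5627, 0.1122, 0.1299]
tcp_rot: [-176.8, 0.0, 9.6]
wrist_force: [0.7, -0.7, -0.0]
opening: 0.0502
grasp_force: 0.0
[  9.57   7.36   3.77  86.46   3.18 179.94]
```

Joint 6 was at its limit. The post is round, so I'll grip it at yaw ≈ 22 instead.

```bash
python3 -m inch '[[0,1,0,6],[-0.3,2,0,12],[-0.9,3,0,12],[-0.9,4.3,0,12],[-0.9,4.3,0,12],[-0.9,4.3,0,12],[-0.9,4.3,0,12],[-0.9,4.3,0,12]]'
```

```text
time: 7.4
ee_pos: [0.5537, 0.1549, 0.1299]
tcp_rot: [-176.8, 0.0, 21.6]
wrist_force: [0.4, -0.2, 0.1]
opening: 0.05
grasp_force: 0.0
```

```bash
python3 -m inch '[[0,0,-2,0],[0,0,-4,0],[0,0,-6,0],[0,0,-6,0],[0,0,-6,0],[0,0,-6,0],[0,0,-6,0],[0,0,-6,0]]' && python3 -m inch '[[0,0,0,0],[0,0,0,0],[0,0,0,0],[0,0,0,0],[0,0,0,0],[0,0,0,0],[0,0,0,0],[0,0,0,0]]' 0 40
```

```text
time: 8.4
ee_pos: [0.5538, 0.1552, 0.0703]
tcp_rot: [-176.8, 0.0, 21.6]
wrist_force: [0.4, -0.2, 0.3]
opening: 0.0497
grasp_force: 0.0
time: 9.4
ee_pos: [0.5532, 0.1564, 0.0703]
tcp_rot: [-176.7, 0.0, 21.7]
wrist_force: [-2.0, 5.4, 2.3]
opening: 0.0125
grasp_force: 38.9
```

```bash
python3 -m inch '[[-0.8,-0.15,0,0],[-1.6,-0.3,0,0],[-2.4,-0.44,0,0],[-3.2,-0.59,0,0],[-4,-0.73,0,0],[-4.8,-0.88,0,0],[-4.8,-0.88,0,0],[-4.8,-0.88,0,0]]'
python3 - <<'E'
from h import *
np.set_printoptions(precision=4,suppress=True)
c=cam('side')
for d in bot.landmark_of('jaw_post',c)[:2]: print(d['score'],at(c,d['point'],.097))
print(bot.get_obs()['q'])
E
```

```text
time: 10.4
ee_pos: [0.505, 0.1475, 0.0702]
tcp_rot: [-176.7, 0.0, 21.7]
wrist_force: [-3.3, 6.0, 2.0]
opening: 0.0126
grasp_force: 39.5
0.66 [0.5105 0.0931 0.097 ]
0.65 [0.5082 0.1438 0.097 ]
[ 14.358    1.7611  -8.7849  79.9212   3.2958 172.6667]
```

```bash
python3 -m inch '[[0,0,0,0],[0,0,0,0],[0,0,0,0],[0,0,3,0],[0,0,6,0],[0,0,10,0],[0,0,14,0],[0,0,16,0]]' 7 40 && python3 -m inch '[[0,0,4,10],[0,0,6,20],[0,0,8,30],[0,0,8,40],[0,0,8,50],[0,0,8,60],[0,0,8,70],[0,0,8,79]]' 8.5
```

```text
time: 11.5
ee_pos: [0.5062, 0.1463, 0.2324]
tcp_rot: [-176.8, -0.1, 21.6]
wrist_force: [-0.7, -0.7, -1.0]
opening: 0.0699
grasp_force: 0.0
time: 12.5
ee_pos: [0.5058, 0.1462, 0.3099]
tcp_rot: [-176.8, 0.1, 100.9]
wrist_force: [-0.3, 0.0, -0.5]
opening: 0.0848
grasp_force: 0.0
```

```bash
python3 -m inch '[[5,1.4,0,0],[10,2.8,0,0],[15,4.2,0,0],[19,5.4,0,0],[21,6,0,0],[22,6.3,0,0],[22,6.3,0,0],[22,6.3,0,0]]'
```

```text
time: 13.5
ee_pos: [0.6956, 0.2007, 0.2876]
tcp_rot: [-179.1, -0.2, 100.6]
wrist_force: [-0.2, -0.3, 0.7]
opening: 0.085
grasp_force: 0.0
```

```bash
python3 -m inch '[[0.8,0.2,0.5,0],[0.8,0.2,0.5,0],[-3,0,-2,0],[-6,-1,-4,0],[-8,-2,-6,0],[-8.5,-2.5,-8,0],[-9,-2.8,-10,0],[-9,-2.8,-10,0]]'
python3 - <<'E'
from h import *
np.set_printoptions(precision=4,suppress=True)
c=cam('wrist'); save(c,'w4.png'); print(bot.get_obs()['ee_pos'],bot.get_obs()['tcp_rot'])
for k in['rail_center','vice']:
  for d in bot.landmark_of(k,c)[:2]: print(k,d['score'],at(c,d['point'],.037*(k!='vice')),d['point'])
E
```

```text
time: 14.5
ee_pos: [0.6055, 0.1726, 0.1842]
tcp_rot: [-178.8, -0.1, 100.6]
wrist_force: [-0.1, 0.9, 0.1]
opening: 0.0849
grasp_force: 0.0
[0.6061 0.1729 0.1853] [-178.9117   -0.1527  100.6154]
rail_center 0.68 [0.3622 0.2047 0.037 ] [98.6, 111.3]
rail_center 0.63 [0.6163 0.1687 0.037 ] [329.3, 188.0]
```

View pics/w4.png

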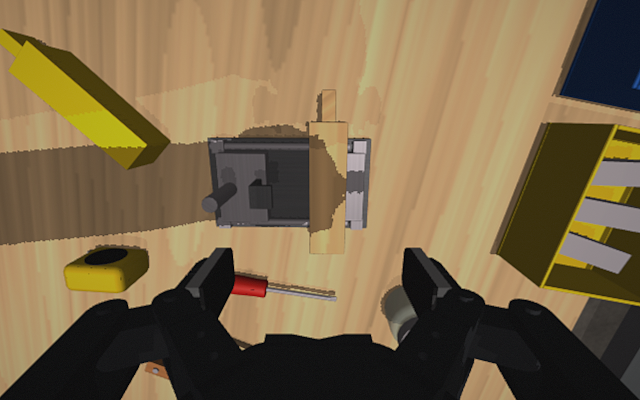

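Jaw is open (post at (212,203), hook at (262,198)) and clear of the rail, whose top face is centred at (328,187). Descending on it.

```bash
python3 -m inch '[[0.5,-0.2,-3,0],[0.9,-0.4,-6,0],[0.9,-0.4,-9,0],[0.9,-0.4,-11,0],[0.9,-0.4,-12.5,0],[0.9,-0.4,-13.5,0],[0.9,-0.4,-14.2,0],[0.9,-0.4,-14.2,0]]' 8.5 60 && python3 -m inch '[[0,0,0,0],[0,0,0,0],[0,0,0,0],[0,0,0,0],[0,0,0,0],[0,0,0,0],[0,0,0,0],[0,0,0,0]]' 2 60
```

```text
time: 15.65
ee_pos: [0.6151, 0.1689, 0.0426]
tcp_rot: [-178.9, -0.2, 100.6]
wrist_force: [0.8, 0.1, 1.2]
opening: 0.0851
grasp_force: 0.0
time: 16.65
ee_pos: [0.6151, 0.1689, 0.0426]
tcp_rot: [-178.9, -0.1, 100.6]
wrist_force: [0.0, -0.0, 0.3]
opening: 0.02
grasp_force: 0.0
```

Run:
```python
from h import *
c=cam('side');b=cam('wrist')
a=c['img'][150:350,180:380,::-1]
cv2.imwrite('pics/s5.png',np.hstack([cv2.resize(a,(400,400),interpolation=2),cv2.resize(b['img'][:,:,::-1],(400,250))[:250].repeat(1,0) if 0 else cv2.copyMakeBorder(cv2.resize(b['img'][:,:,::-1],(400,250)),0,150,0,0,0)]))
```

```text
(no output)
```

View pics/s5.png

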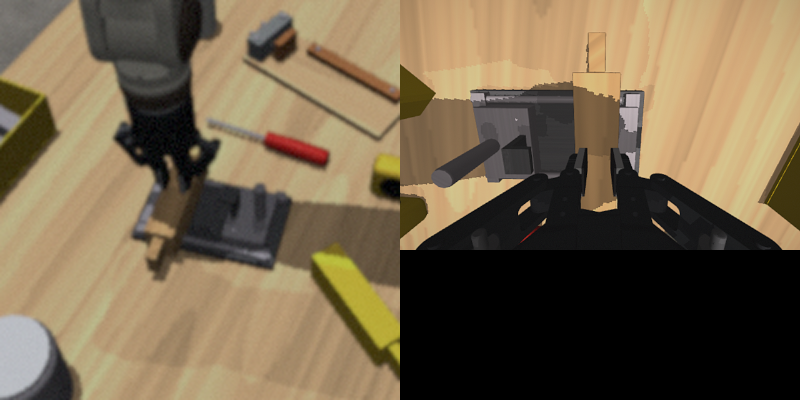

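Run:
```python
from h import *
np.set_printoptions(precision=3,suppress=True)
c=cam('wrist'); save(c,'w5.png'); o=bot.get_obs(); print(o['ee_pos'],o['tcp_rot'],o['opening'],o['grasp_force'])
T=Ro.from_euler('xyz',o['tcp_rot'],degrees=True).as_matrix()
for l in [(0,0,0),(0,.01,.008),(0,-.01,.008),(0,.019,.008),(0,-.019,.008)]: print(l,np.round(px(c,o['ee_pos']+T@np.array(l))))
a=np.radians(100.7);R=np.array([[np.cos(a),-np.sin(a)],[np.sin(a),np.cos(a)]])
for l in [(.07,.019),(.07,-.019),(-.07,.019),(-.07,-.019),(0,0)]:
  for z in(.062,.037): print(l,z,np.round(px(c,[*(R@np.array(l)+[.615,.169]),z])))
for d in bot.landmark_of('rail_center',c)[:2]: print(d)
cv2.imwrite('pics/w5c.png',cv2.resize(c['img'][80:380,200:440,::-1],(480,600)))
```

```text
[0.615 0.169 0.043] [-178.882   -0.149  100.623] 0.0201041992940785 0.0
(0, 0, 0) [318. 236.]
(0, 0.01, 0.008) [333. 231.]
(0, -0.01, 0.008) [302. 231.]
(0, 0.019, 0.008) [347. 231.]
(0, -0.019, 0.008) [288. 231.]
(0.07, 0.019) 0.062 [277. 118.]
(0.07, 0.019) 0.037 [284. 118.]
(0.07, -0.019) 0.062 [356. 118.]
(0.07, -0.019) 0.037 [351. 117.]
(-0.07, 0.019) 0.062 [287. 352.]
(-0.07, 0.019) 0.037 [291. 324.]
(-0.07, -0.019) 0.062 [348. 353.]
(-0.07, -0.019) 0.037 [345. 325.]
(0, 0) 0.062 [317. 250.]
(0, 0) 0.037 [318. 232.]
{'point': [227.2, 363.8], 'score': 0.72}
```

View pics/w5c.png

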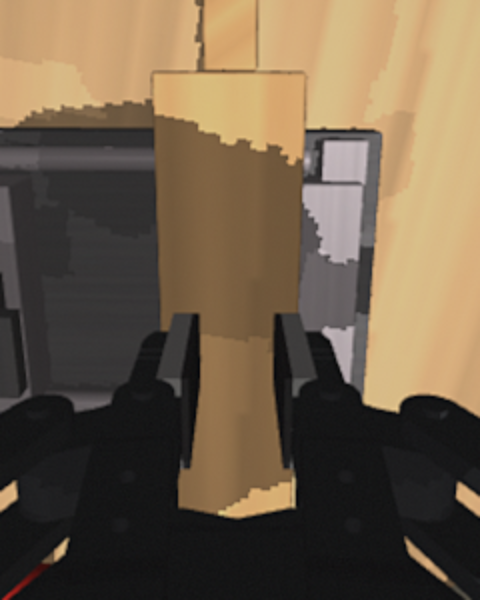

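```bash
python3 - <<'E'
from h import *
c=cam('wrist'); o=bot.get_obs(); T=Ro.from_euler('xyz',o['tcp_rot'],degrees=True).as_matrix()
for h in(.01,.019):
  for x in(.011,-.011):
    for s in (.008,0,-.011,-.019,-.03): print(h,x,s,np.round(px(c,o['ee_pos']+T@np.array([x,-h,s])),0),np.round(px(c,o['ee_pos']+T@np.array([x,h,s])),0))
E
python3 -m inch '[[0,0,0,0],[0,0,0,0],[0,0,0,0],[0,0,0,0],[0,0,0,0],[0,0,0,0],[0,0,0,0],[0,0,0,0]]' 0 60
```

```text
0.01 0.011 0.008 [302. 215.] [333. 215.]
0.01 0.011 0 [301. 219.] [334. 219.]
0.01 0.011 -0.011 [300. 226.] [335. 226.]
0.01 0.011 -0.019 [299. 231.] [336. 231.]
0.01 0.011 -0.03 [298. 240.] [337. 240.]
0.01 -0.011 0.008 [302. 247.] [333. 247.]
0.01 -0.011 0 [302. 252.] [334. 252.]
0.01 -0.011 -0.011 [301. 261.] [335. 261.]
0.01 -0.011 -0.019 [300. 268.] [335. 268.]
0.01 -0.011 -0.03 [299. 278.] [337. 278.]
0.019 0.011 0.008 [288. 215.] [348. 215.]
0.019 0.011 0 [286. 219.] [349. 219.]
0.019 0.011 -0.011 [284. 226.] [351. 226.]
0.019 0.011 -0.019 [283. 231.] [353. 231.]
0.019 0.011 -0.03 [280. 240.] [355. 240.]
0.019 -0.011 0.008 [289. 247.] [347. 247.]
0.019 -0.011 0 [287. 252.] [348. 252.]
0.019 -0.011 -0.011 [285. 261.] [350. 261.]
0.019 -0.011 -0.019 [284. 268.] [351. 268.]
0.019 -0.011 -0.03 [282. 278.] [354. 278.]
time: 17.9
ee_pos: [0.6151, 0.1689, 0.0426]
tcp_rot: [-178.9, -0.1, 100.6]
wrist_force: [-0.1, -0.1, -0.7]
opening: 0.0003
grasp_force: 0.0
```

The fingers shut without touching the rail. The drawn fingertips (separation about 1.9 px/mm, row 237) sit about 27–30 mm behind where the stated TCP puts them, just above the rail. So the true fingertips are higher than the reading. I'll open and go lower carefully, watching the force.

```bash
python3 -m inch '[[0,0,0,0],[0,0,0,0],[0,0,0,0],[0,0,0,0],[0,0,0,0],[0,0,-0.4,0],[0,0,-0.8,0],[0,0,-1.2,0]]' 8.5 60; python3 -m inch '[[0,0,0,0],[0,0,0,0],[0,0,0,0],[0,0,0,0],[0,0,0,0],[0,0,0,0],[0,0,0,0],[0,0,0,0]]' 2 60
```

```text
time: 18.9
ee_pos: [0.615, 0.1688, 0.0301]
tcp_rot: [-178.9, -0.1, 100.6]
wrist_force: [0.9, -1.0, 0.2]
opening: 0.0852
grasp_force: 0.0
time: 19.9
ee_pos: [0.6152, 0.1689, 0.0312]
tcp_rot: [-178.9, -0.2, 100.6]
wrist_force: [-2.0, -1.0, 5.5]
opening: 0.0361
grasp_force: 60.9
```

Hypothesis confirmed: it grips only the top edge here. I'll reopen and go 2 cm deeper.

```bash
python3 -m inch '[[0,0,0,0],[0,0,0,0],[0,0,0,0],[0,0,-0.4,0],[0,0,-0.8,0],[0,0,-1.2,0],[0,0,-1.6,0],[0,0,-2,0]]' 8.5 60; python3 -m inch '[[0,0,0,0],[0,0,0,0],[0,0,0,0],[0,0,0,0],[0,0,0,0],[0,0,0,0],[0,0,0,0],[0,0,0,0]]' 2 60
```

```text
time: 20.9
ee_pos: [0.615, 0.1689, 0.0103]
tcp_rot: [-178.9, -0.1, 100.6]
wrist_force: [-0.4, 0.2, -0.0]
opening: 0.0852
grasp_force: 0.0
time: 21.9
ee_pos: [0.6141, 0.1687, 0.0111]
tcp_rot: [-178.8, -0.2, 100.6]
wrist_force: [-5.5, -2.2, 5.3]
opening: 0.037
grasp_force: 61.2
```

```bash
python3 -m inch '[[0,0,1,0],[0,0,2.5,0],[0,0,5,0],[0,0,8,0],[0,0,11,0],[0,0,14,0],[0,0,16,0],[0,0,16,0]]' && python3 -m inch '[[-1,-4,0,8],[-2.5,-8,0,16],[-4,-12.5,0,24],[-5.5,-17,0,32],[-7,-22,0,40],[-9,-26.5,0,48],[-10,-30.2,0,57],[-10,-30.2,0,64.2]]'
python3 - <<'E'
from h import *
np.set_printoptions(precision=4,suppress=True)
c=cam('wrist'); save(c,'w6.png'); o=bot.get_obs();print(o['ee_pos'],o['tcp_rot'],o['grasp_force'],o['q'])
for k in['rail_center','stop_face','jig']:
  for n,cc in(('w',c),('s',cam('side')),('sc',cam('scene'))):
    z={'rail_center':.197,'stop_face':.0325,'jig':0}[k]
    for d in bot.landmark_of(k,cc)[:2]: print(k,n,round(d['score'],2),at(cc,d['point'],z),np.round(d['point']))
cv2.imwrite('pics/w6c.png',c['img'][:,:,::-1])
E
```

```text
time: 22.9
ee_pos: [0.6161, 0.1691, 0.1733]
tcp_rot: [-179.1, -0.2, 100.6]
wrist_force: [0.4, 0.2, -2.0]
opening: 0.0371
grasp_force: 60.6
time: 23.9
ee_pos: [0.514, -0.1354, 0.17]
tcp_rot: [-178.9, -0.2, 164.9]
wrist_force: [0.4, 0.8, -2.0]
opening: 0.0367
grasp_force: 60.9
[ 0.5144 -0.1344  0.17  ] [-178.8788   -0.1843  165.2609] 60.91802716255188 [-13.9952   2.0045   2.5179  90.7123  -1.1187   0.7441]
rail_center w 0.86 [ 0.5661 -0.2184  0.197 ] [207. 364.]
rail_center w 0.71 [ 0.5139 -0.1337  0.197 ] [321. 256.]
rail_center s 0.95 [0.3316 0.2966 0.197 ] [358. 302.]
rail_center s 0.9 [ 0.6301 -0.1556  0.197 ] [315. 129.]
rail_center sc 0.92 [ 0.8991 -0.3761  0.197 ] [209. 300.]
rail_center sc 0.81 [0.6258 0.0234 0.197 ] [332. 178.]Traceback (most recent call last):
  File "<stdin>", line 7, in <module>
ValueError: only the last four pictures can be asked about
```

Rail is held with its centre at the tool, (0.514, -0.134). Lowering onto the jig.

```bash
python3 -m inch '[[0,0,-3,0],[0,0,-6,0],[0,0,-9,0],[0,0,-12,0],[0,0,-14,0],[0,0,-14.8,0],[0,0,-15.4,0],[0,0,-15.6,0]]'; python3 -m inch '[[0,0,-0.1,0],[0,0,-0.2,0],[0,0,-0.2,0],[0,0,-0.3,0],[0,0,-0.3,0],[0,0,-0.3,0],[0,0,-0.3,0],[0,0,-0.3,0]]'
```

```text
time: 25.3
ee_pos: [0.5154, -0.1331, 0.015]
tcp_rot: [-178.9, -0.1, 164.8]
wrist_force: [0.5, 0.2, -1.5]
opening: 0.037
grasp_force: 60.9
time: 26.3
ee_pos: [0.5151, -0.1331, 0.0116]
tcp_rot: [-178.9, -0.1, 164.8]
wrist_force: [-1.0, -0.6, -3.0]
opening: 0.0372
grasp_force: 60.9
```

```bash
python3 -m inch '[[0,0,-0.05,0],[0,0,-0.1,0],[0,0,-0.1,0],[0,0,-0.15,0],[0,0,-0.15,0],[0,0,-0.15,0],[0,0,-0.15,0],[0,0,-0.15,0]]'
```

```text
time: 27.3
ee_pos: [0.5152, -0.1331, 0.011]
tcp_rot: [-178.9, -0.1, 164.8]
wrist_force: [-4.2, -0.1, 8.0]
opening: 0.0374
grasp_force: 62.4
```

```bash
python3 -m inch '[[0,0,0.07,0],[0,-0.1,0.07,0],[0,-0.2,0.07,0],[-0.08,-0.3,0.07,0],[-0.1,-0.4,0.07,0],[-0.1,-0.4,0.07,0],[-0.1,-0.4,0.07,0],[-0.1,-0.4,0.07,0]]'
```

```text
time: 28.3
ee_pos: [0.5147, -0.1365, 0.011]
tcp_rot: [-179.0, -0.1, 164.9]
wrist_force: [1.9, 7.0, 4.1]
opening: 0.0368
grasp_force: 61.8
```

```bash
python3 -m inch '[[0,-0.05,0,0],[0,-0.1,0,0],[-0.02,-0.15,0,0],[-0.05,-0.2,0,0],[-0.05,-0.2,0,0],[-0.05,-0.2,0,0],[-0.05,-0.2,0,0],[-0.05,-0.2,0,0]]'
```

```text
time: 29.3
ee_pos: [0.5145, -0.1368, 0.011]
tcp_rot: [-179.2, -0.1, 165.0]
wrist_force: [3.8, 15.3, 4.4]
opening: 0.037
grasp_force: 62.0
```

Fence reached. Relieving the side push a little and sliding along the fence.

```bash
python3 -m inch '[[0.03,0.1,0.03,0],[0.27,0.03,0.03,0],[0.51,-0.03,0.03,0],[0.8,-0.1,0.03,0],[1.1,-0.18,0.03,0],[1.4,-0.27,0.03,0],[1.67,-0.34,0.03,0],[1.67,-0.34,0.03,0]]'
```

```text
time: 30.3
ee_pos: [0.5288, -0.1405, 0.011]
tcp_rot: [-179.1, -0.4, 164.9]
wrist_force: [-9.3, 12.8, 10.2]
opening: 0.0372
grasp_force: 62.9
```

```bash
python3 -m inch '[[0.1,-0.03,0,0],[0.2,-0.05,0,0],[0.3,-0.08,0,0],[0.4,-0.1,0,0],[0.5,-0.13,0,0],[0.6,-0.16,0,0],[0.6,-0.16,0,0],[0.6,-0.16,0,0]]'
python3 - <<'E'
from h import *
np.set_printoptions(precision=4,suppress=True)
for n in('wrist','side','scene'):
  c=cam(n)
  for k,z in(('stop_face',.0325),('rail_center',.037)):
    for d in bot.landmark_of(k,c)[:3]: print(k,n,round(d['score'],2),at(c,d['point'],z))
E
```

```text
time: 31.3
ee_pos: [0.5345, -0.142, 0.011]
tcp_rot: [-179.1, -0.4, 164.9]
wrist_force: [-10.0, 12.4, 11.3]
opening: 0.037
grasp_force: 62.9
rail_center wrist 0.93 [ 0.5329 -0.1401  0.037 ]
stop_face side 0.65 [ 0.6011 -0.1659  0.0325]
stop_face side 0.54 [0.5268 0.1094 0.0325]
rail_center side 0.92 [ 0.7141 -0.3313  0.037 ]
rail_center side 0.84 [ 0.5405 -0.1526  0.037 ]
rail_center side 0.6 [0.3438 0.2138 0.037 ]
stop_face scene 0.55 [ 0.5901 -0.1605  0.0325]
rail_center scene 0.83 [ 0.5301 -0.1442  0.037 ]
rail_center scene 0.77 [0.3749 0.1914 0.037 ]
rail_center scene 0.64 [ 0.7296 -0.3463  0.037 ]
```

```bash
python3 -m inch '[[0.02,0.08,0.06,0],[0.02,0.08,0.06,0],[0.02,0.08,0.06,0],[0.02,0.08,0.06,0],[0.02,0.08,0.06,0],[0.02,0.08,0.06,0],[0.02,0.08,0.06,0],[0.02,0.08,0.06,0]]'
```

```text
time: 32.75
ee_pos: [0.5346, -0.1419, 0.011]
tcp_rot: [-179.0, -0.4, 164.9]
wrist_force: [-8.8, 9.0, 6.0]
opening: 0.0373
grasp_force: 62.1
```

```bash
python3 -m inch '[[0.1,-0.02,0,0],[0.2,-0.05,0,0],[0.3,-0.08,0,0],[0.4,-0.1,0,0],[0.4,-0.1,0,0],[0.4,-0.1,0,0],[0.4,-0.1,0,0],[0.4,-0.1,0,0]]'
```

```text
time: 33.75
ee_pos: [0.5378, -0.1428, 0.0111]
tcp_rot: [-179.0, -0.5, 164.9]
wrist_force: [-13.0, 9.7, 9.4]
opening: 0.0369
grasp_force: 62.7
```

```bash
python3 -m inch '[[0.02,0.06,0.08,0],[0.02,0.06,0.08,0],[0.02,0.06,0.08,0],[0.02,0.06,0.08,0],[0.02,0.06,0.08,0],[0.02,0.06,0.08,0],[0.02,0.06,0.08,0],[0.02,0.06,0.08,0]]'
```

```text
time: 34.75
ee_pos: [0.538, -0.1428, 0.0113]
tcp_rot: [-178.9, -0.5, 164.9]
wrist_force: [-9.5, 7.2, 3.6]
opening: 0.037
grasp_force: 61.9
```

```bash
python3 -m inch '[[0.05,-0.01,0,0],[0.1,-0.02,0,0],[0.15,-0.04,0,0],[0.2,-0.05,0,0],[0.25,-0.06,0,0],[0.3,-0.08,0,0],[0.3,-0.08,0,0],[0.3,-0.08,0,0]]'
```

```text
time: 35.75
ee_pos: [0.5408, -0.1435, 0.0112]
tcp_rot: [-178.9, -0.5, 164.9]
wrist_force: [-10.6, 6.8, 3.8]
opening: 0.037
grasp_force: 62.0
```

Force readings fit friction of about 0.5 and contact at jig x ≈ 5–6 mm, so the pad is about 7–8 mm in. I'll push 4 mm more.

```bash
python3 -m inch '[[0.06,-0.02,0,0],[0.12,-0.03,0,0],[0.18,-0.05,0,0],[0.24,-0.06,0,0],[0.3,-0.08,0,0],[0.36,-0.1,0,0],[0.4,-0.11,0,0],[0.4,-0.11,0,0]]'; python3 -m inch '[[0,0,0,0],[0,0,0,0],[0,0,0,0],[0,0,0,0],[0,0,0,0],[0,0,0,0],[0,0,0,0],[0,0,0,0]]'
python3 - <<'E'
from h import *
np.set_printoptions(precision=4,suppress=True)
for n in('wrist','side','scene'):
  c=cam(n); 
  if n=='side': a=cv2.resize(c['img'][140:240,280:400,::-1],(480,400),interpolation=2)
  if n=='wrist': b=cv2.resize(c['img'][:,:,::-1],(320,200))
  for k,z in(('stop_face',.0325),('rail_center',.037)):
    for d in bot.landmark_of(k,c)[:3]: print(k,n,round(d['score'],2),at(c,d['point'],z))
b=np.vstack([b,cv2.resize(c['img'][190:290,205:325,::-1],(320,200))[:200]])
cv2.imwrite('pics/fin.png',np.hstack([a,b]))
E
```

```text
time: 36.75
ee_pos: [0.5446, -0.1445, 0.0112]
tcp_rot: [-178.9, -0.5, 164.9]
wrist_force: [-11.9, 6.5, 4.8]
opening: 0.037
grasp_force: 62.0
time: 37.75
ee_pos: [0.5446, -0.1445, 0.0112]
tcp_rot: [-178.9, -0.5, 164.9]
wrist_force: [-11.3, 6.9, 5.2]
opening: 0.0366
grasp_force: 62.0
rail_center wrist 0.6 [ 0.5455 -0.1429  0.037 ]
stop_face side 0.45 [ 0.6118 -0.1584  0.0325]
rail_center side 0.9 [ 0.5458 -0.1501  0.037 ]
rail_center side 0.75 [0.3538 0.2107 0.037 ]
rail_center side 0.71 [ 0.7165 -0.3289  0.037 ]
stop_face scene 0.58 [ 0.6024 -0.1653  0.0325]
rail_center scene 0.85 [ 0.5356 -0.1483  0.037 ]
rail_center scene 0.75 [ 0.7258 -0.3514  0.037 ]
rail_center scene 0.72 [0.3878 0.1767 0.037 ]
```

View pics/fin.png

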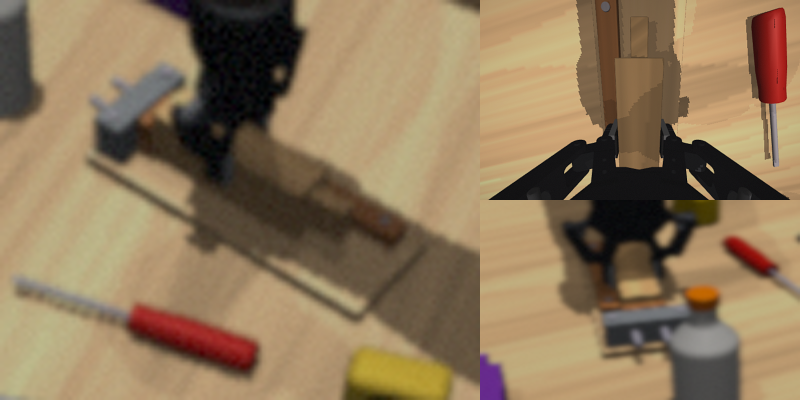

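The last view shows the rail flat along the fence, tenon away from the stop, the square end on the pad and the driver undisturbed. By position the pad is about 12 mm in (rail centre at jig x ≈ 17 mm), and the force estimate puts it at 7–12 mm. Everything is steady, so I'm handing in.

```bash
python3 -c "
from workcell import bot
print(bot.job_done())"
```

```text
the job is handed in; nothing more can be done
None
```

I handed the job in, with no verdict returned: the vice jaw is back about 47 mm, and the rail is on the jig, flush to the fence, tenon away from the stop. It is still gripped, with the pad pressed in roughly half-way (an estimated 7–12 mm).

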